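# Roll the roaster's agitator shaft into the V-block

## Task

Roll the round shaft along the bench by pushing its side, up the ramp and into the groove of the V-block, and push on its end to slide it along the groove until its far end rests against the stop plate. Only push it with the fingers, never grip or lift it, and leave the other things on the bench where they stand. Finish clear of it, with the shaft lying still.

Things in the scene. Friction and masses are not known exactly. Their poses are not given: they have to be found in the camera images.
- shaft: the agitator shaft: the only long bar on the bench, polished, lightly oiled aluminium (slippery), 36 mm in diameter, 180 mm long, about 0.5 kg, with a thin dark line round it 27 mm from either end. Origin on its axis at mid length (18 mm above the bench at first); its x axis runs along the bar, y and z turn as it rolls. It starts nearly parallel to the groove and rolls easily, square to its own axis.
- vblock: dark steel V-block fixed to the bench, 160 mm long along its x axis (the groove's direction, roughly away from the robot). Origin on the bench straight below the bottom of the V, at mid length; z up. The shaft is rolled in from its -y side, moving along +y. Across: foot of ramp y = -110 mm, crest y = -15, bottom of the 90 degree V y = 0 (3 mm high), far edge y = 36 (39 mm high), back y = 56.
- crest (a point): middle of the crest between ramp and V, at x = 0, y = -15 mm in the V-block's frame, 18 mm above the bench. The ramp rises evenly to it from the bench over 95 mm, along the whole block. Once past the crest, the shaft drops into the V by itself; let go on the ramp, it rolls back. Push it no higher than its axis, or it is pressed down and jams on the ramp.
- stop (a point): the bright steel stop plate, 56 mm tall, that closes the groove's +x end (the end away from the robot); the point lies on its inner face, x = 80 mm, y = 0 in the V-block's frame, 28.5 mm above the bench. The plate spans y = -21 to 45 mm. The groove's -x end is open.
- seat (a point): where the shaft's mid point lies when the shaft is home in the V with its end against the stop plate: x = -10 mm, y = 0 in the V-block's frame, 28.5 mm above the bench. The shaft's near end then stands 20 mm out of the V-block's open -x end. Axes as the V-block's. Sliding the shaft along the groove takes about 1 to 4 N.
- grease: bystander, stands loose: grease can with a steel lid, 64 mm across, 85 mm tall; origin at the middle of its underside
- bearing: bystander, stands loose: ball-bearing ring lying flat, 52 mm across, 16 mm tall; origin at the middle of its underside
- samplejar: bystander, stands loose: amber bean sample jar with a black cap, 70 mm across, 110 mm tall; origin at the middle of its underside
- wrench: bystander, stands loose: open-end wrench lying flat; origin at the middle of its underside
- cup: bystander, stands loose: white tasting cup, 80 mm across, 65 mm tall; origin at the middle of its underside
- hub: bystander, stands loose: dark flanged steel hub, 56 mm across, 35 mm tall; origin at the middle of its underside
- brush: bystander, stands loose: hand brush lying flat; origin at the middle of its underside
Things that resemble listed ones, but are neither listed nor needed, are in the scene too. Leave any orange or pink look-alike of the shaft alone.

How it is judged:
By the outcome, as a careful person would: the job done as asked, in the order asked, and still so for the second after the job is handed in, with the robot touching nothing.
It also fails if it takes over 54 s, if anything falls off the work surface, if the arm or the gripper's body presses on something with over 40 N, if the wrist force passes 120 N, or if a joint passes its speed limit or range.

## Robot

A 6-joint arm with a two-finger parallel gripper is mounted at the origin on the work surface. World frame = base frame: x ahead of the robot, y to its left, z up, the work surface at z = 0. Lengths are in m, angles in rad, forces in N, time in s.
With the tool pointing down it reaches from about 0.275 to 0.875 m from the base axis. Payload 12.5 kg.
Tool frame: the origin (TCP) lies on the centre line of the jaws, within the pads' length; the fingertips stand r.finger_overhang ahead of it and the grasp point (between the pads) lies 3 mm ahead of it (r.finger_overhang is the distance from the TCP to the fingertips, in m); z points along the fingers, y is the direction in which the jaws open and shut (so a half turn about z gives the same grasp; the last joint's range is limited). The gripper opens to 85 mm and grips with 20 to 120 N. Pads are 22 mm wide; open, the fingers measure 114 mm over their backs; the gripper's body (76 mm by 85 mm) begins 54 mm behind the grasp point. The pads swing forward as they close: fully open they stand 13 mm farther back than shut.
Start: joints at [1.115, 0.351, 1.652, -0, 1.139, -0.085], TCP at [0.199, 0.513, 0.253] pointing down, gripper open.
Joint ranges: [-2.75, 2.75], [-0.79, 2.1], [0.01, 2.65], [-1.57, 4.71], [0.07, 3.14], [-2.87, 2.87]. Speed limits (rad/s): [2.22, 2.22, 2.79, 3.14, 3.14, 3.14].

## Interface

Orientations are given as a unit quaternion [x, y, z, w].
In Python, from cell import r, optics gives the robot as it stands. The module is installed in compiled form; this text tells all that it offers. Calls block until the motion is done:
- r.move_to(position, orientation): joint-space move of the TCP to a pose.
- r.move_linear(position, rot=None, vel=0.15): straight line of the TCP; rot=None keeps the orientation; vel is the mean speed in m/s.
- r.set_joints(angles): joint-space move.
- r.set_gripper(opening, squeeze=None): opening from 0.0 (shut) to 1.0 (fully open); squeeze is the grip in N (None keeps the last); returns when the fingers have stopped.
- r.sleep(seconds).
- r.inverse_kinematics(position, orientation): joint angles nearest the present ones, or None.
- optics.get_image(name): name is "scene" or "top"; returns a dict with "pixels" (420x560x3 uint8, red, green, blue), "depth" (420x560 float32, m along the optical axis (not along the pixel's ray), 0 where there is no reading), "fx", "fy", "cx", "cy" (pixels), "D" ([k1, k2, p1, p2, k3] as OpenCV has them; the pictures are not rectified), "camera_from_world" (4x4, takes a point from world to camera coordinates). Camera axes: x right, y down, z forward; pixel columns grow to the right and rows downward; lengths in m; the calibration is good to about 2 mm. A picture is of the moment at which its call begins.
A pose or a line that the arm cannot do raises r.PlanningError and nothing moves.
- r.hand_in(): hands the job in, once; it reports no verdict.
Readings, each from a call of its own:
- r.current_t(): time.
- r.current_q(): joint angles.
- r.current_qvel(): joint speeds.
- r.current_effort(): joint torques, N m.
- r.current_tool_pos(): TCP position.
- r.current_ee_rot(): TCP orientation.
- r.current_contact_force(): force on the tool from outside, world axes, zero at the start.
- r.current_torque(): the same for the moment, N m.
- r.current_opening(): opening from 0.0 (shut) to 1.0 (fully open).
Only numpy, scipy, OpenCV 4.12 (cv2) and the standard library are available. Lean on these libraries where they do the work, as an engineer would, in place of code of your own. Each camera call takes 0.05 s, during which the arm holds its last target. There are 200 camera calls.

## Working session

There is one attempt and no reset: what is moved stays moved. The work goes in short steps, each a Python script; the robot and the scene stay as the last script left them, time stands still between calls to the robot, and variables do not carry over. Pictures are saved under pics/ and viewed, about 8 in all and at most 12, crops included, and the job is handed in when it is done.

```bash
mkdir -p pics; cat > h.py <<'E'
from cell import r, optics
import numpy as np, cv2
def cam(name):
    return optics.get_image(name)
def K(im): return np.array([[im['fx'],0,im['cx']],[0,im['fy'],im['cy']],[0,0,1.]])
def ray(im,px,z):
    u=cv2.undistortPoints(np.array(px,float).reshape(-1,1,2),K(im),np.array(im['D'],float)).reshape(-1,2)
    T=np.linalg.inv(im['camera_from_world']); d=np.c_[u,np.ones(len(u))]@T[:3,:3].T; o=T[:3,3]
    return o+d*((z-o[2])/d[:,2])[:,None]
def proj(im,P):
    T=np.array(im['camera_from_world']); rv=cv2.Rodrigues(T[:3,:3])[0]
    return cv2.projectPoints(np.array(P,float).reshape(-1,1,3),rv,T[:3,3],K(im),np.array(im['D'],float))[0].reshape(-1,2)
def cloud(im):
    h,w=im['depth'].shape
    g=np.stack(np.meshgrid(np.arange(w),np.arange(h)),-1).reshape(-1,1,2).astype(float)
    u=cv2.undistortPoints(g,K(im),np.array(im['D'],float)).reshape(h,w,2); d=im['depth'][...,None]
    c=np.concatenate([u*d,d],-1); T=np.linalg.inv(im['camera_from_world'])
    return c@T[:3,:3].T+T[:3,3]
def save(im,n,crop=None,s=1):
    p=im['pixels'][...,::-1]
    if crop: p=p[crop[1]:crop[3],crop[0]:crop[2]]
    cv2.imwrite(f'pics/{n}.png',cv2.resize(p,None,fx=s,fy=s,interpolation=cv2.INTER_CUBIC))
E
python3 - <<'E'
from h import *
for n in('top','scene'):
    im=cam(n); save(im,n+'0'); print(n,np.linalg.inv(im['camera_from_world']).round(3).tolist(),im['fx'])
    np.savez(f'{n}0.npz',**im)
print(r.current_t(),r.finger_overhang,r.current_ee_rot(),r.current_contact_force())
E
```

```text
top [[-0.021, -0.999, 0.045, 0.471], [-1.0, 0.021, -0.009, -0.044], [0.008, -0.045, -0.999, 1.096], [0.0, 0.0, 0.0, 1.0]] 453.46430611014404
scene [[0.863, 0.409, -0.296, 0.86], [0.505, -0.705, 0.498, -0.623], [-0.005, -0.579, -0.815, 0.969], [0.0, 0.0, 0.0, 1.0]] 390.9988496297779
0.1 0.022 [ 1.84327209e-01  9.82864805e-01 -4.84914580e-04 -1.38310746e-04] [ 0.09701549  0.76201242 -0.77133378]
```

View pics/top0.png

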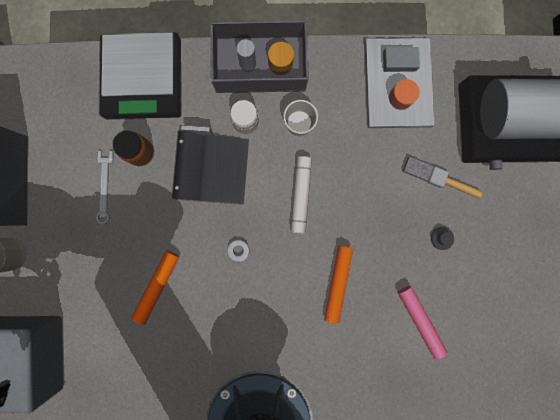

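View pics/scene0.png

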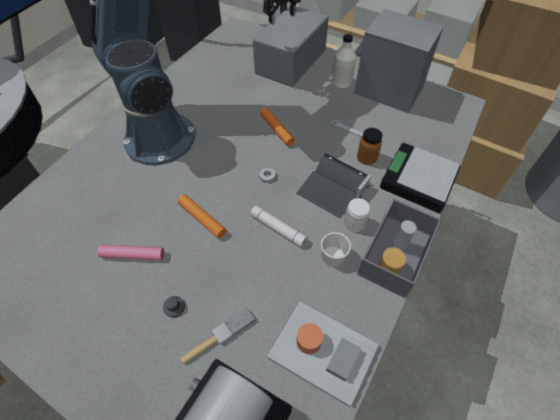

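```bash
cat > m.py <<'E'
from h import *
def rect(P): 
    c,s,a=cv2.minAreaRect(P.astype(np.float32)); b=cv2.boxPoints((c,s,a)); return np.array(c),s,b
def shaft(im,z=.018,reg=None):
    p=im['pixels'].astype(int); m=((p.min(2)>120)&(p.max(2)-p.min(2)<40)).astype(np.uint8)
    m=cv2.morphologyEx(m,cv2.MORPH_CLOSE,np.ones((5,5)))
    n,l,st,ce=cv2.connectedComponentsWithStats(m)
    for i in range(1,n):
        if st[i,4]<300: continue
        cs,_=cv2.findContours((l==i).astype(np.uint8),cv2.RETR_EXTERNAL,cv2.CHAIN_APPROX_NONE)
        w=ray(im,cs[0].reshape(-1,2),z)[:,:2]; c,s,b=rect(w)
        if max(s)<.3: print('white',ce[i].round(),'world',c.round(4),np.round(s,4),b.round(3).tolist())
E
python3 - <<'E'
from m import *
im=dict(np.load('top0.npz')); shaft(im)
C=cloud(im); reg=np.zeros(C.shape[:2],bool); reg[118:215,165:258]=1
zs=C[...,2]
print('bench z',np.median(zs[215:235,180:250]),zs[215:235,180:250].std())
print('profile row165',zs[165,170:256:3].round(3), C[165,170:256:3,1].round(3))
print('profile col',zs[120:215:4,190].round(3))
for lo,hi in((.034,.044),(.048,.07)):
    m=(reg&(zs>lo)&(zs<hi)&(im['depth']>0)).astype(np.uint8)
    n,l,st,ce=cv2.connectedComponentsWithStats(m)
    for i in range(1,n):
        if st[i,4]>15: c,s,b=rect(C[l==i][:,:2]); print(lo,st[i],c.round(4),np.round(s,4),b.round(4).tolist())
p=im['pixels'].astype(int)
m=(reg&(p.max(2)<62)).astype(np.uint8)
print('pix block',p[165,210],p[165,240],'bench',p[220,240],p[165,265],'plate',p[128:140:2,195])
save(im,'crop1',(150,90,340,250),4)
E
```

```text
white [136.  64.] world [0.8777 0.2936] [0.1542 0.2012] [[0.8009999990463257, 0.39399999380111694], [0.8009999990463257, 0.19300000369548798], [0.9549999833106995, 0.19300000369548798], [0.9549999833106995, 0.39399999380111694]]
white [533. 108.] world [ 0.7529 -0.6937] [0.1431 0.108 ] [[0.6959999799728394, -0.7630000114440918], [0.8040000200271606, -0.7680000066757202], [0.8100000023841858, -0.625], [0.7020000219345093, -0.6200000047683716]]
white [298. 125.] world [ 0.7273 -0.1116] [0.1176 0.1263] [[0.6430000066757202, -0.12800000607967377], [0.75, -0.19499999284744263], [0.8119999766349792, -0.0949999988079071], [0.7049999833106995, -0.02800000086426735]]
white [246. 113.] world [0.7421 0.0091] [0.0911 0.0754] [[0.6859999895095825, -0.008999999612569809], [0.75, -0.05000000074505806], [0.7979999780654907, 0.027000000700354576], [0.7350000143051147, 0.06800000369548798]]
white [ 99. 175.] world [0.611  0.3831] [0.11   0.0977] [[0.5490000247955322, 0.4230000078678131], [0.5640000104904175, 0.32600000500679016], [0.6729999780654907, 0.3440000116825104], [0.6579999923706055, 0.4399999
[... 1658 characters left out ...]
9, 0.17630000412464142], [0.5457000136375427, 0.19679999351501465]]
0.048 [231 118  27  13  58] [0.7101 0.0166] [0.0226 0.0608] [[0.6972000002861023, 0.04639999940991402], [0.7003999948501587, -0.014399999752640724], [0.7229999899864197, -0.013100000098347664], [0.7197999954223633, 0.047600001096725464]]
0.048 [181 125  29   8 148] [0.705  0.1318] [0.0664 0.011 ] [[0.6959999799728394, 0.09939999878406525], [0.7069000005722046, 0.09830000251531601], [0.7139000296592712, 0.16429999470710754], [0.703000009059906, 0.16539999842643738]]
pix block [59 58 61] [63 62 64] bench [117 114 112] [128 125 124] plate [[157 157 160]
 [116 119 120]
 [ 64  63  65]
 [ 54  52  54]
 [ 54  55  58]
 [ 53  52  54]]
```

View pics/crop1.png

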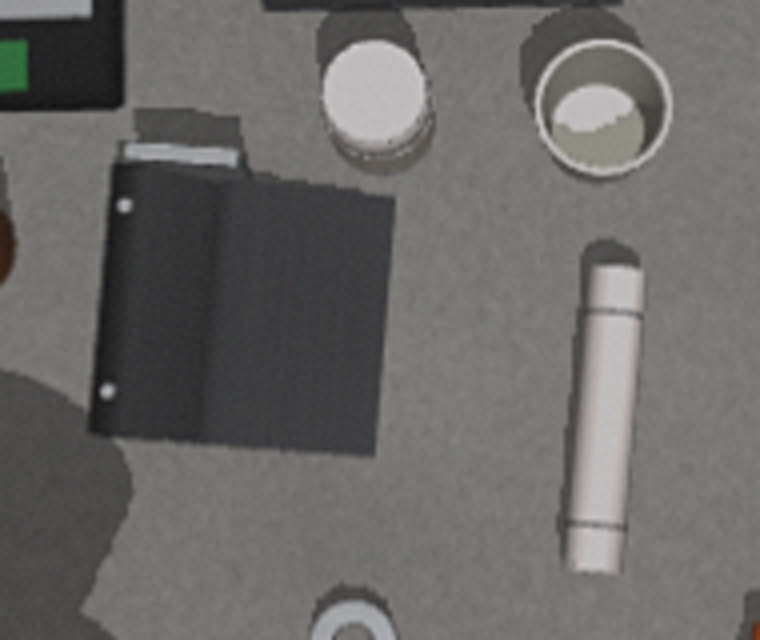

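The shaft is the off-white bar with two dark rings (crop centre (603,420), full picture (301,195)). The look-alikes are orange at (156,288) and (339,285), and pink at (423,322). The V-block's ramp foot runs in the crop from (395,198) to (375,457), with the plate at (180,155).

```bash
sed -i 's/p.min(2)>120/p.min(2)>150/' m.py; python3 - <<'E'
from m import *
im=dict(np.load('top0.npz')); shaft(im)
f=lambda pts,z: ray(im,np.array(pts)/4+[149.6,89.6],z)[:,:2]
foot=f([(396,198),(376,457)],0); back=f([(111,160),(90,433)],.039); crest=f([(217,181),(207,441)],.018)
plate=f([(125,142),(240,150)],.056); sh=f([(588,263),(645,267),(620,573),(562,570)],.018)
for n,a in(('foot',foot),('back',back),('crest',crest)):
    d=a[0]-a[1]; print(n,a.round(4).tolist(),'mid',a.mean(0).round(4),'len',np.linalg.norm(d).round(4),'yaw',np.arctan2(d[1],d[0]).round(4))
d=plate[0]-plate[1]; print('plate',plate.round(4).tolist(),np.arctan2(-d[0],d[1]).round(4),np.linalg.norm(d))
print('shaft',sh.round(4).tolist(),sh.mean(0).round(4)); d=sh[0]+sh[1]-sh[2]-sh[3]; print(np.arctan2(d[1],d[0]),np.linalg.norm(d)/2)
# bystander positions from depth
C=cloud(im); print('can top',np.round(C[105:122,238:252].reshape(-1,3)[:,:].mean(0),3))
E
```

```text
white [133.  68.] world [0.8775 0.2808] [0.1707 0.1506] [[0.8019999861717224, 0.19599999487400055], [0.953000009059906, 0.19499999284744263], [0.953000009059906, 0.3659999966621399], [0.8019999861717224, 0.3659999966621399]]
white [399.  87.] world [ 0.8196 -0.3612] [0.1581 0.2157] [[0.7110000252723694, -0.4399999976158142], [0.9269999861717224, -0.4410000145435333], [0.9279999732971191, -0.28299999237060547], [0.7120000123977661, -0.28200000524520874]]
white [533. 106.] world [ 0.7548 -0.6963] [0.1355 0.0608] [[0.718999981880188, -0.7620000243186951], [0.7799999713897705, -0.765999972820282], [0.7900000214576721, -0.6309999823570251], [0.7300000190734863, -0.6259999871253967]]
white [243. 113.] world [0.7492 0.0218] [0.0579 0.0613] [[0.7179999947547913, -0.007000000216066837], [0.7789999842643738, -0.00800000037997961], [0.7799999713897705, 0.05000000074505806], [0.718999981880188, 0.050999999046325684]]
white [298. 117.] world [ 0.7368 -0.1165] [0.0796 0.0808] [[0.6949999928474426, -0.1550000011920929], [0.7760000228881836, -0.15700000524520874], [0.777999997138977, -0.07800000160932541], [0.6970000267028809, -0.07599999755620956]]
white [301. 194.] world [ 0.5486 -0.1138] [0.026  0.1818] [[0.4569999873638153, -0.11599999666213989], [0.6370000243186951, -0.13699999451637268], [0.6399999856948853, -0.11100000143051147], [0.46000000834465027, -0.09000000357627869]]
foot [[0.6876, 0.0103], [0.5298, 0.0253]] mid [0.6087 0.0178] len 0.1586 yaw -0.0943
back [[0.7064, 0.1762], [0.5453, 0.19]] mid [0.6258 0.1831] len 0.1617 yaw -0.085
crest [[0.6968, 0.1168], [0.5405, 0.1247]] mid [0.6186 0.1207] len 0.1565 yaw -0.0504
plate [[0.713, 0.1644], [0.7067, 0.0975]] -0.0942 0.06718849795695928
shaft [[0.6424, -0.1048], [0.6394, -0.1389], [0.4568, -0.1194], [0.4593, -0.085]] [ 0.5495 -0.112 ]
-0.10687849575912374 0.18391741697938876
can top [0.729 0.014 0.09 ]
```

```bash
cat >> m.py <<'E'
from scipy.spatial.transform import Rotation as Ro
O=np.array([.6197,.1273]); YAW=-.093
def W(x,y,z):
    c,s=np.cos(YAW),np.sin(YAW); return np.array([O[0]+c*x-s*y,O[1]+s*x+c*y,z])
def quat(yaw,flip=False):
    c,s=np.cos(yaw),np.sin(yaw); k=-1 if flip else 1
    return Ro.from_matrix(np.array([[-s*k,c*k,0],[c*k,s*k,0],[0,0,-1]])).as_quat()
E
python3 - <<'E'
from m import *
c,s=np.cos(YAW),np.sin(YAW); d=np.array([.5492,-.1128])-O
print('shaft in block',c*d[0]+s*d[1],-s*d[0]+c*d[1])
for f in(0,1):
    for p in(W(-.046,-.31,.2),W(-.046,-.31,.03),W(-.046,-.03,.04),W(-.15,0,.04)): print(f,r.inverse_kinematics(p,quat(YAW,f)))
print(r.current_q(),r.current_opening(),r.finger_overhang)
E
```

```text
shaft in block -0.04789821619618791 -0.24560948858955597
0 [-3.95331178e-01  4.51396012e-01  1.64340137e+00 -4.44089210e-16
  1.04679527e+00 -3.02331178e-01]
0 [-3.95331178e-01  7.03422974e-01  1.72382313e+00 -4.44089210e-16
  7.14346547e-01 -3.02331178e-01]
0 [ 9.59836448e-02  6.95173388e-01  1.70368386e+00 -4.44089210e-16
  7.42735405e-01  1.88983645e-01]
0 [ 1.96872831e-01  5.87508606e-01  1.94057201e+00 -4.44089210e-16
  6.13512038e-01  2.89872831e-01]
1 [-3.95331178e-01  4.51396012e-01  1.64340137e+00 -4.44089210e-16
  1.04679527e+00  2.83926148e+00]
1 [-3.95331178e-01  7.03422974e-01  1.72382313e+00 -4.44089210e-16
  7.14346547e-01  2.83926148e+00]
1 None
1 [ 1.96872831e-01  5.87508606e-01  1.94057201e+00 -4.44089210e-16
  6.13512038e-01 -2.85171982e+00]
[ 1.11543513e+00  3.51187264e-01  1.65234448e+00  8.74451790e-06
  1.13906939e+00 -8.45902204e-02] 1.002148298816345 0.022
```

```bash
python3 - <<'E'
from m import *
q=quat(YAW)
r.move_to(W(-.048,-.308,.2),q); print(r.current_t())
r.move_linear(W(-.048,-.308,.04),vel=.15)
r.sleep(.2); f0=r.current_contact_force(); print(f0)
z=.036
while z>.006:
    r.move_linear(W(-.048,-.308,z),vel=.02)
    f=r.current_contact_force()-f0
    if f[2]>3: break
    z-=.001
print('touch z',z,r.current_tool_pos(),f,r.current_t())
zt=r.current_tool_pos()[2]
r.move_linear(W(-.048,-.308,zt+.009),vel=.05)
open('zt','w').write(str(zt))
im=cam('scene'); save(im,'s1',(130,130,400,330),2.9); print(r.current_t())
E
```

```text
2.8167
[-0.03026644  0.17233875 -0.17871128]
touch z 0.007999999999999972 [ 0.5433464  -0.17491602  0.00884792] [-4.72387081  0.76375498 12.18906218] 11.5833
11.9833
```

View pics/s1.png

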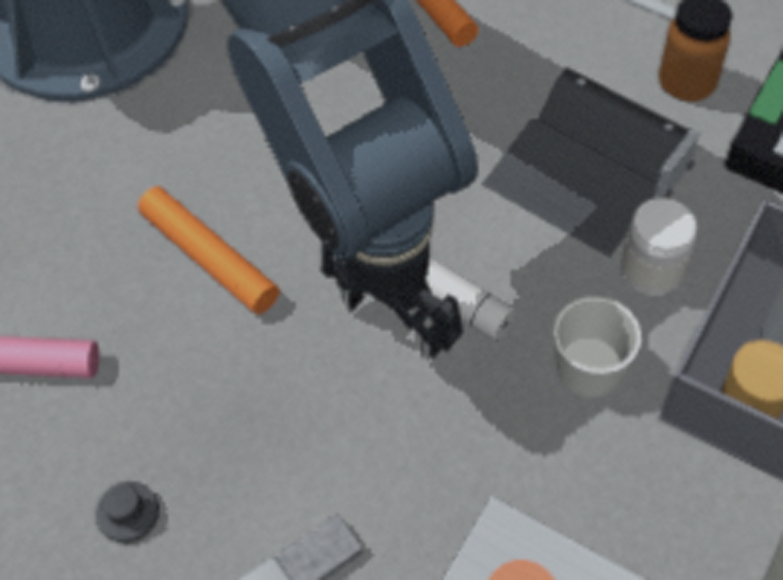

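```bash
python3 - <<'E'
from m import *
zt=.0088; f0=r.current_contact_force()
r.move_linear(W(-.048,-.141,zt+.009),vel=.06); print(r.current_t(),r.current_contact_force()-f0)
r.move_linear(W(-.048,-.060,zt+.0228),vel=.05); print(r.current_t(),r.current_contact_force()-f0)
im=cam('top'); save(im,'t2',(150,90,340,250),3)
im=cam('scene'); save(im,'s2',(200,110,400,260),3)
a=cv2.imread('pics/t2.png'); b=cv2.imread('pics/s2.png'); 
h=min(a.shape[0],b.shape[0]); cv2.imwrite('pics/c2.png',cv2.resize(np.hstack([a[:h],b[:h]]),(800,int(h*800/(a.shape[1]+b.shape[1])))))
E
```

```text
14.9167 [ 1.35281561 -0.70081945  0.18228152]
16.7083 [ 1.02182319 -1.30060971 -0.20162614]
```

View pics/c2.png

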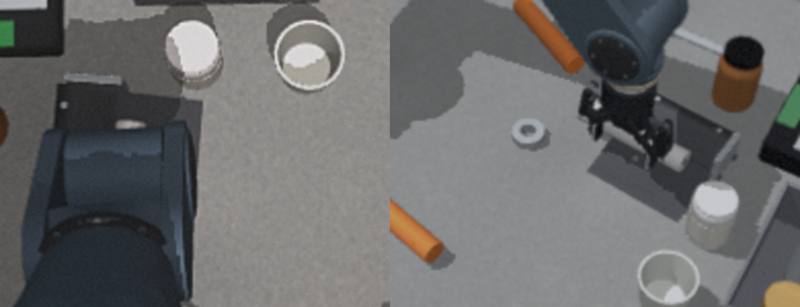

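The shaft sits on the ramp ahead of both fingers; its far end shows at (130,127) on the left and (675,157) on the right. Bystanders are undisturbed. Next I push it over the crest.

```bash
python3 - <<'E'
from m import *
zt=.0088
r.move_linear(W(-.048,-.036,zt+.026),vel=.05); r.sleep(.3); print(r.current_t(),r.current_contact_force())
r.move_linear(W(-.048,-.07,zt+.035),vel=.15)
r.move_linear(W(-.048,-.09,.16),vel=.2)
r.set_gripper(0.0)
r.move_to(W(-.2,-.2,.2),quat(YAW)); print(r.current_t())
im=cam('top'); np.savez('top3.npz',**im); shaft(im,.0285); save(im,'t3',(150,90,340,250),4)
im=cam('scene'); np.savez('scene3.npz',**im)
E
```

```text
17.7417 [-0.13777697  0.3029197   0.38601456]
20.425
white [137.  64.] world [0.8733 0.2765] [0.1506 0.1715] [[0.7979999780654907, 0.3619999885559082], [0.7979999780654907, 0.1899999976158142], [0.9490000009536743, 0.19099999964237213], [0.9480000138282776, 0.3630000054836273]]
white [399.  86.] world [ 0.8176 -0.3583] [0.1574 0.2161] [[0.7089999914169312, -0.4359999895095825], [0.925000011920929, -0.43799999356269836], [0.9259999990463257, -0.2800000011920929], [0.7099999785423279, -0.27900001406669617]]
white [533. 107.] world [ 0.7532 -0.6901] [0.137  0.0758] [[0.7129999995231628, -0.7570000290870667], [0.7889999747276306, -0.7599999904632568], [0.7929999828338623, -0.6230000257492065], [0.7170000076293945, -0.6209999918937683]]
white [243. 113.] world [0.7456 0.0217] [0.0612 0.0627] [[0.7039999961853027, 0.008999999612569809], [0.7590000033378601, -0.019999999552965164], [0.7870000004768372, 0.03500000014901161], [0.7319999933242798, 0.06300000101327896]]
white [298. 117.] world [ 0.7342 -0.1158] [0.0789 0.0801] [[0.6930000185966492, -0.15399999916553497], [0.7730000019073486, -0.15600000321865082], [0.7749999761581421, -0.07699999958276749], [0.6949999928474426, -0.07599999755620956]]
white [103. 185.] world [0.5758 0.3564] [0.0324 0.172 ] [[0.48899999260902405, 0.34299999475479126], [0.6610000133514404, 0.33799999952316284], [0.6620000004768372, 0.3700000047683716], [0.49000000953674316, 0.375]]
```

View pics/t3.png

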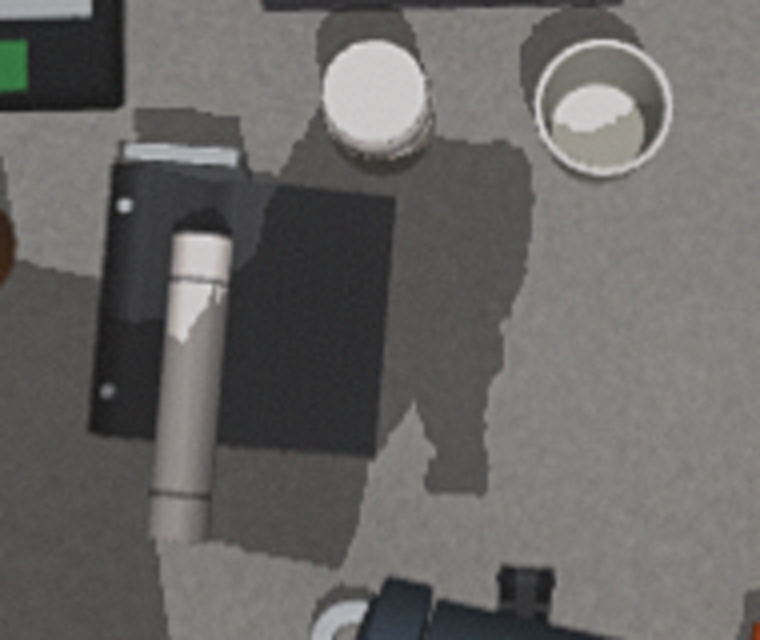

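```bash
cat > chk.py <<'E'
from m import *
def chk(im,pts):
    w=ray(im,np.array(pts)/4+[149.6,89.6],.0285)[:,:2]-O; c,s=np.cos(YAW),np.sin(YAW)
    b=w@np.array([[c,-s],[s,c]]); f=b[:2].mean(0); n=b[2:].mean(0)
    print('far',f.round(4),'near',n.round(4),'mid',((f+n)/2).round(4),'len',np.linalg.norm(f-n).round(4),'yaw',((f-n)[1]/(f-n)[0]).round(4)); return n
E
python3 - <<'E'
from chk import *
n=chk(dict(np.load('top3.npz')),[(173,232),(232,235),(208,543),(150,540)])
x=n[0]-.045; q=quat(YAW)
r.move_to(W(x,0,.12),q); r.move_linear(W(x,0,.037),vel=.1)
r.sleep(.2); f0=r.current_contact_force(); print(r.current_t(),f0,x)
ax=np.array([np.cos(YAW),np.sin(YAW),0]); log=[]
while x<-.098 and r.current_t()<45:
    x+=.002; r.move_linear(W(x,0,.037),vel=.03)
    f=-(r.current_contact_force()-f0)@ax; log.append((round(x,3),round(float(f),1)))
    if f>9: break
print(log,r.current_t(),r.current_contact_force()-f0,r.current_tool_pos())
E
```

```text
far [0.0437 0.001 ] near [-1.394e-01  1.000e-04] mid [-0.0479  0.0005] len 0.1831 yaw 0.0045
22.575 [ 0.21932375 -0.34052639 -1.19580362] -0.18443587900074132
[(np.float64(-0.182), 0.6), (np.float64(-0.18), 0.2), (np.float64(-0.178), 0.3), (np.float64(-0.176), 0.4), (np.float64(-0.174), 0.6), (np.float64(-0.172), 1.2), (np.float64(-0.17), 0.4), (np.float64(-0.168), -1.0), (np.float64(-0.166), 1.2), (np.float64(-0.164), -0.1), (np.float64(-0.162), 0.3), (np.float64(-0.16), 0.5), (np.float64(-0.158), -0.2), (np.float64(-0.156), 0.0), (np.float64(-0.154), 0.8), (np.float64(-0.152), 1.0), (np.float64(-0.15), 3.8), (np.float64(-0.148), 2.1), (np.float64(-0.146), 2.6), (np.float64(-0.144), 2.0), (np.float64(-0.142), 2.0), (np.float64(-0.14), 2.3), (np.float64(-0.138), 1.9), (np.float64(-0.136), 2.2), (np.float64(-0.134), 2.0), (np.float64(-0.132), 2.0), (np.float64(-0.13), 2.1), (np.float64(-0.128), 1.7), (np.float64(-0.126), 2.9), (np.float64(-0.124), 2.2), (np.float64(-0.122), 3.4), (np.float64(-0.12), 2.8), (np.float64(-0.118), 1.5), (np.float64(-0.116), 1.6), (np.float64(-0.114), 3.8), (np.float64(-0.112), 9.2)] 31.575 [-9.07774247  1.4769546   4.33144673] [0.5068232  0.13774611 0.03681457]
```

Contact came at -0.150 and the force rose to 9 N at -0.112. That is about 38 mm of travel, as predicted. I retreat and look.

```bash
python3 - <<'E'
from chk import *
r.move_linear(W(-.15,0,.037),vel=.1); r.move_linear(W(-.16,0,.15),vel=.2)
r.move_to(W(-.22,-.2,.2),quat(YAW)); print(r.current_t())
im=cam('top'); np.savez('top4.npz',**im); save(im,'t4',(150,90,340,250),4)
im=cam('scene'); save(im,'s4',(100,90,420,370),2)
E
```

```text
33.6833
```

View pics/t4.png

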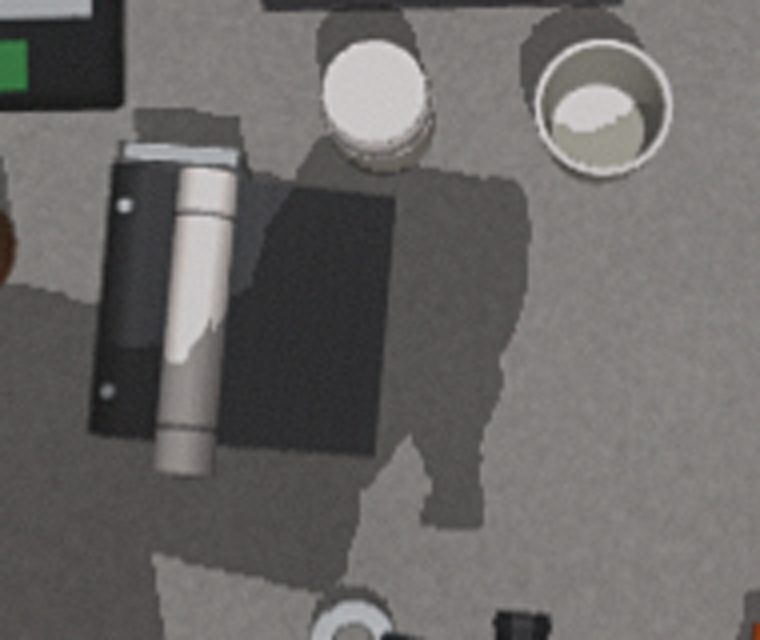

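View pics/s4.png

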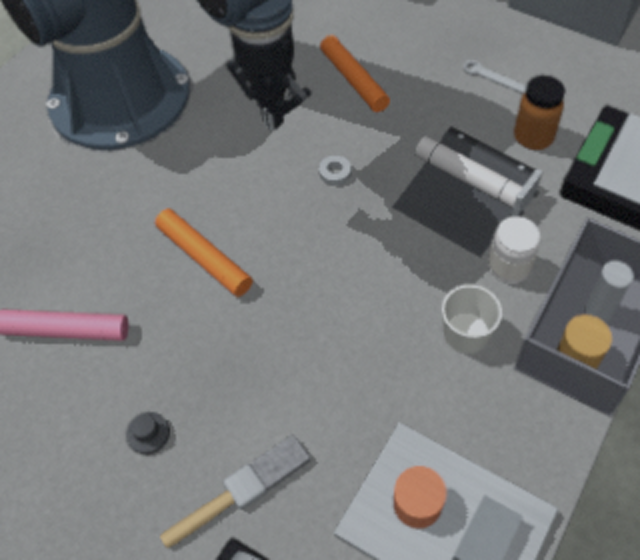

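```bash
python3 - <<'E'
from chk import *
im=dict(np.load('top4.npz'))
chk(im,[(180,167),(237,169),(213,474),(156,472)])
a=dict(np.load('top3.npz'))['pixels']; 
b=cam('top')['pixels'].astype(int); print('shaft region change',np.abs(b-im['pixels'])[125:212,180:215].max(), r.current_contact_force(), r.current_t())
r.hand_in()
E
```

```text
far [0.0831 0.0006] near [-0.099   0.0001] mid [-0.0079  0.0004] len 0.1821 yaw 0.003
shaft region change 29 [ 0.20221018 -0.64955809  0.09789528] 33.8333
the job is handed in; nothing more can be done
```

The shaft is in the groove with its far end against the stop plate, and I handed the job in at about 34 s with the arm clear. I rolled it up the ramp and over the crest with the sides of the two open fingers. Then I pushed its near end with the fingers shut, and it was never gripped or lifted.

**Slide:** it took about 2–3 N over roughly 38 mm, then rose sharply to 9 N at the plate, where I stopped.

**Final picture:** the shaft's mid point is at x = -8 mm, y = 0.4 mm in the V-block's frame. The seat is at -10, 0 mm, so this agrees within about 2 mm of calibration error. The measured length of 182 mm against 180 mm is also slightly off. No gap to the plate shows, and the shaft is straight to within 0.003 rad.

**Other things on the bench:** by eye, all of them stand where they did in the first pictures; I measured only the grease can and cup, which agreed to about 4 mm before the final slide.

**Check that did not come out clean:** comparing two top pictures 0.15 s apart for stillness gave a largest single-pixel change of 29 in the shaft's region. That is unexplained. I put it down to picture noise but did not confirm it.

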